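# Free the dial lens trapped under the resistors

## Robot

A 6-joint arm with a two-finger parallel gripper is mounted at the origin on the work surface. World frame = base frame: x ahead of the robot, y to its left, z up, the work surface at z = 0. Lengths are in m, angles in rad, forces in N, time in s.
With the tool pointing down it reaches from about 0.25 to 0.775 m from the base axis. Payload 4 kg.
Tool frame: the origin (TCP) lies midway between the tips of the shut fingers; the grasp point (between the pads) lies 19 mm behind it; z points along the fingers, y is the line along which they close (so a half turn about z gives the same grasp; the last joint's range is limited). The gripper opens to 94 mm and grips with 3 to 60 N. Pads are 16 mm wide; open, the fingers measure 119 mm over their backs; the gripper's body (75 mm by 177 mm) begins 78 mm behind the grasp point.
Start: joints at [1.106, 0.087, 1.371, -0, 1.684, -0.103], TCP at [0.195, 0.514, 0.206] pointing down, gripper open.
Joint ranges: [-3.1, 3.1], [-0.76, 2.03], [0.27, 2.55], [-1.08, 4.22], [0.17, 2.65], [-2.57, 2.57]. Speed limits (rad/s): [2.79, 2.79, 3.14, 3.14, 3.14, 3.14].

## Interface

Orientations are given as [roll, pitch, yaw] about the fixed x, y, z axes, in that order (R = Rz(yaw) Ry(pitch) Rx(roll)).
In Python, from bench import get_obs, snapshot, close_job gives the robot as it stands. The module is installed in compiled form; this text tells all that it offers.
- The arm moves only by the tool drive_tool, never from a script. Its argument "commands" is a list of rows, each a list of 6 numbers: the shift along the tool's x, y, z in units of 0.04 m (1.0 is 0.04 m), then the turn, a rotation vector about the tool's x, y, z in units of 0.1 rad (1.0 is 0.1 rad). In form: [[dx, dy, dz, wx, wy, wz], ...]. A call has 1 to 20 rows; each row shifts and turns the commanded pose from where the row before left it, along the tool's axes as they then stand; what a row does not reach is not made up. A row lasts 1/8 s, in which the tool goes at most 62.5 mm and 10.7 degrees, less where a joint would pass 70% of its speed; a pose out of reach is approached as far as the arm can. A call with a number of a shift or a turn outside -1 to 1 is refused whole. A call with a gripper value outside its range is refused whole. "gripper" is the closure, from 0 (fully open) to 1 (shut), set as the call begins (left out, the last holds). The fingers move at their own pace and stop on an object; the grip force is fixed at half the most. Time passes only in rows, so rows that do not move let the fingers close. It gives the time, the measured TCP pose, the force, the opening and the grip force at its end, in the units of the state.
- get_obs(): the state, without advancing time (a new reading comes with each control period).
- snapshot(name): name is "side" or "top"; returns a dict with "image" (400x640x3 uint8, blue, green, red), "range_z" (400x640 float32, m along the optical axis (not along the pixel's ray), 0 where there is no reading), "fx", "fy", "cx", "cy" (pixels), "rvec" (rotation vector, rad) and "tvec" (3), from world to camera coordinates, as OpenCV has them. Camera axes: x right, y down, z forward; pixel columns grow to the right and rows downward; lengths in m; the calibration is good to about 2 mm. A picture is of the moment at which its call begins.
- close_job(): hands the job in; it is judged then, once.
The state is a dict: "time": time; "joint_positions": joint angles; "qvel": joint speeds; "joint_torque": joint torques, N m; "tool_pos": TCP position; "ee_rot": TCP orientation; "wrist_force": force on the tool from outside, world axes, zero at the start; "wrist_torque": the same for the moment, N m; "width": finger opening in m; "finger_force": force on a finger pad.
Only numpy, scipy, OpenCV 4.12 (cv2) and the standard library are available. Lean on these libraries where they do the work, as an engineer would, in place of code of your own. Each camera call takes 0.05 s, during which the arm holds its last target. There are 200 camera calls.

## Task

The orange dial lens has dropped into the resistor bracket, under the two grey resistors. Lift both resistors out and lay them on the cork mat, then put the lens flat on the middle of the light pad's white disc, setting it down gently because it is glass, and only then put each resistor back in the same pair of notches it came from, lying centred as it lay before. Leave the brass spindle, the chrome lever and the green lens where they are.

Things in the scene. Friction and masses are not known exactly. Their poses are not given: they have to be found in the camera images.
- red_resistor_center (a point): Grey ceramic resistor with two RED bands and steel end caps: a square bar 140 x 18 x 18 mm, about 110 g, loose. The point is its centre; x runs along its length, z is up. At the start it lies on the bracket in one of its two pairs of notches, bridging the gap above the orange lens.
- blue_resistor_center (a point): The same grey ceramic resistor but with two BLUE bands, 140 x 18 x 18 mm, about 110 g, loose; point at its centre, x along its length, z up. At the start it lies in the other pair of notches of the bracket, parallel to the red one. Which resistor lies in which pair changes from start to start.
- orange_lens_center (a point): Orange glass dial lens, loose, 130 g: disc 56 mm across, straight sides 20 mm high, low dome (26 mm in all). The point is on its axis, 10 mm above its underside; z up. At the start it lies flat on the bracket's base plate (underside 6 mm above the table), below the two resistors, which both overlap it; a strip of it shows between them.
- bracket: Fixed aluminium bracket, origin under its middle at table height, z up. Base plate 130 x 130 x 6 mm. Uprights 8 mm thick across it at x = +-56 mm, each with two notches 34 mm wide, floor 50 mm above the table, at y = -25 and +25 mm; teeth rise to 57 mm. Seated resistors lie along x, centres 59 mm above the table. Open towards +-y: grip the lens across y (along x only 24 mm free).
- cork_mat: Flat brown cork mat fixed to the table, the side area for the resistors: 180 mm along x, 140 mm along y, 3 mm thick. Origin at table height under its middle. There is room for both resistors side by side along x, for example at y = -32 and y = +32 mm.
- light_pad: Round cream-painted light pad fixed to the table, 116 mm across and 14 mm high, with a white disc 80 mm across raised 2 mm on its top (top of the white disc 16 mm above the table). Origin at table height under its middle.
- spindle_center (a point): Bystander: small brass record spindle standing on the table, foot 32 mm across, thin pin, 46 mm high. The point is on its axis, 20 mm up. Not to be disturbed.
- lever_center (a point): Bystander: chrome selector lever lying flat on the table, 102 mm long, 22 mm wide at its hub, 12 mm high. The point is 6 mm up near its middle, x along its length. Not to be disturbed.
- green_lens_center (a point): Bystander: green glass lens lying on the table, 44 mm across, 26 mm high. The point is on its axis, 10 mm up. Not to be disturbed.
Mind the look-alikes: they are no part of the job. What is meant by the part that bears orange_lens_center is not black, and is the smaller of those in its own colour. Of the things that look like the cork_mat, the larger one is meant.

How it is judged:
On the way, in this order (a step that is already met when the one before it is completed fails the run):
1. both resistors lie on the cork mat, released (x of red_resistor_center in the frame of cork_mat between -0.08 and 0.08 m and y of red_resistor_center in the frame of cork_mat between -0.062 and 0.062 m and z of each of red_resistor_center, blue_resistor_center in the frame of cork_mat below 0.018 m and contact force between each of red_resistor, blue_resistor and the fingers below 0.05 N and linear speed of each of red_resistor, blue_resistor below 0.02 m/s and x of blue_resistor_center in the frame of cork_mat between -0.08 and 0.08 m and y of blue_resistor_center in the frame of cork_mat between -0.062 and 0.062 m), for 0.2 s.
2. the orange lens lies flat on the middle of the light pad, released, while both resistors are still on the mat (all of step 1 and horizontal distance between orange_lens_center and light_pad below 0.015 m and z of orange_lens_center in the frame of light_pad between 0.022 and 0.03 m and angle between orange_lens_center's own z axis and vertical below 0.1 rad and contact force between orange_lens and the fingers below 0.05 N and linear speed of orange_lens below 0.02 m/s), for 0.2 s.
At the end, for the whole second after the job is handed in: The orange lens lies flat on the light pad within 15 mm of its middle; each resistor lies level in the notches it started in, its centre within 15 mm of where it was and its length within 10 degrees of the bracket's x; all released and at rest (horizontal distance between orange_lens_center and light_pad below 0.015 m and z of orange_lens_center in the frame of light_pad between 0.022 and 0.03 m and angle between orange_lens_center's own z axis and vertical below 0.1 rad and contact force between each of orange_lens, red_resistor, blue_resistor and the fingers below 0.05 N and linear speed of each of orange_lens, red_resistor, blue_resistor below 0.02 m/s and distance of each of red_resistor_center, blue_resistor_center from where it was at the start of the episode below 0.015 m and z of red_resistor_center in the frame of bracket between 0.055 and 0.063 m and angle between the x axis of each of red_resistor_center, blue_resistor_center and the x axis of bracket, either way round below 0.17 rad and angle between each of red_resistor_center, blue_resistor_center's own x axis and vertical above 1.51 rad and z of blue_resistor_center in the frame of bracket between 0.055 and 0.063 m); the robot touches nothing.
It fails at once if the glass lens is dropped (falls free faster than 0.6 m/s, a drop of about 20 mm) (contact force between orange_lens and the fingers below 0.05 N and linear speed of orange_lens above 0.6 m/s).
It fails at once if the spindle, the chrome lever or the green lens is moved by more than 20 mm (distance of any of spindle_center, lever_center, green_lens_center from where it was at the start of the episode above 0.02 m).
It also fails if it takes over 136 s, if anything falls off the work surface, if the arm or the gripper's body presses on something with over 40 N, if the wrist force passes 120 N, or if a joint passes its speed limit or range.

## Working session

There is one attempt and no reset: what is moved stays moved. The work goes in short steps, Python scripts to look and compute and a tool call to move; the robot and the scene stay as the last step left them, time stands still between calls to the robot, and variables do not carry over. Pictures are saved under pics/ and viewed, at most 14 in all, crops included, and the job is handed in when it is done.

Besides the shell and the picture viewer there is one more tool, called after "Emit:" in YAML: its name, and indented under it one key for each argument. drive_tool: Moves the arm, as the interface text tells. Its arguments: {"type":"object","properties":{"commands":{"type":"array"},"gripper":{"type":"number"}},"required":["commands"]}

```bash
mkdir -p pics; cat > h.py <<'E'
import cv2,numpy as np
from bench import get_obs,snapshot,close_job
def look(n,f):
    s=snapshot(n); cv2.imwrite('pics/'+f+'.png',s['image'])
    np.savez(''+f+'.npz',**s); return s
def world(s,u,v,z=None):
    R=cv2.Rodrigues(np.array(s['rvec'],float))[0];t=np.array(s['tvec'],float).ravel()
    d=np.array([(u-s['cx'])/s['fx'],(v-s['cy'])/s['fy'],1.])
    C=-R.T@t; w=R.T@d
    k=float(s['range_z'][int(round(v)),int(round(u))]) if z is None else (z-C[2])/w[2]
    return C+k*w
E
python3 - <<'E'
from h import *
look('top','t0');look('side','s0');o=get_obs()
print(o)
E
```

```text
{'time': 0.1, 'joint_positions': array([ 1.10592119e+00,  8.78661303e-02,  1.37208043e+00, -3.18211859e-05,
        1.68360310e+00, -1.03127333e-01]), 'qvel': array([ 5.84994067e-05, -1.42803028e-03, -2.79514072e-03,  2.26802206e-03,
        2.51442483e-03, -1.55185526e-04]), 'joint_torque': array([ 1.93830332e-03, -3.41250622e+01, -3.03302908e+01,  7.20013515e-02,
        3.04231129e-02, -1.11903298e-04]), 'tool_pos': array([0.19445757, 0.51395141, 0.20444092]), 'ee_rot': array([-3.13964279e+00, -1.70005106e-04,  2.77984113e+00]), 'wrist_force': array([-0.34184993, -0.27050927, -0.76455918]), 'wrist_torque': array([ 0.05227841, -0.04070422, -0.02051244]), 'finger_force': 0.0, 'width': 0.09427258940665403}
```

View pics/t0.png

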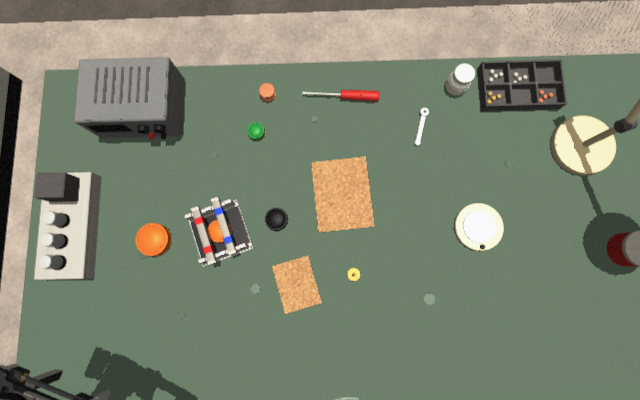

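View pics/s0.png

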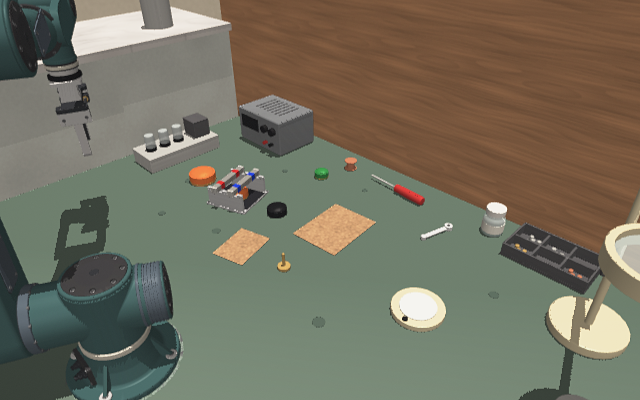

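```bash
python3 - <<'E'
from h import *
s=dict(np.load('t0.npz'));im=s['image']
c=cv2.resize(im[180:285,175:265],None,fx=5.5,fy=5.5,interpolation=cv2.INTER_CUBIC)
cv2.imwrite('pics/c0.png',c)
for n,p in dict(mat=(343,194),pad=(480,227),red=(204,236),blue=(223,227),or_=(214,232),spin=(354,274),lever=(421,127),green=(256,131),lampbase=(570,160)).items(): print(n,world(s,*p).round(4))
print('mat corners',[world(s,u,v,.003)[:2].round(3).tolist() for u,v in((312,162),(366,157),(374,227),(320,232))])
# white disc fit
Z=s['range_z']
R=cv2.Rodrigues(np.array(s['rvec'],float))[0];t=np.array(s['tvec'],float).ravel()
V,U=np.mgrid[0:400,0:640]
P=(np.stack([(U-s['cx'])/s['fx']*Z,(V-s['cy'])/s['fy']*Z,Z],-1)-t)@R
m=(P[...,2]>.009)&(P[...,2]<.03);m[:,:445]=0;m[:,515:]=0;m[:195]=0;m[260:]=0
print('pad',cv2.minEnclosingCircle(P[m][:,:2].astype(np.float32)),np.median(P[m],0),m.sum())
E
```

```text
mat [ 0.5894 -0.0029 -0.0006]
pad [ 0.4986 -0.3311  0.0147]
red [0.4841 0.3273 0.0655]
blue [0.504  0.2819 0.07  ]
or_ [0.4969 0.3147 0.0254]
spin [ 0.3914 -0.0212  0.0435]
lever [ 0.7568 -0.2052  0.0098]
green [0.7521 0.2143 0.023 ]
lampbase [ 0.6593 -0.5613  0.02  ]
mat corners [[0.673, 0.074], [0.683, -0.064], [0.504, -0.077], [0.494, 0.057]]
pad ((0.49972230195999146, -0.33040693402290344), 0.05852668359875679) [ 0.49873993 -0.32902752  0.01394449] 1768
```

View pics/c0.png

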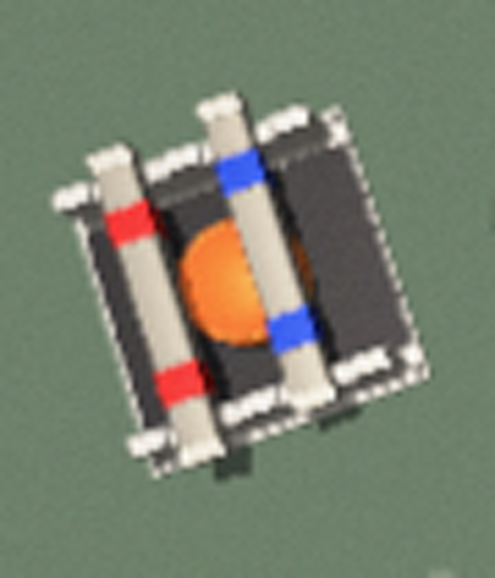

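The crop shows the orange lens in the bracket (crop ~245,285), which is smaller than the loose orange lens at (152,240). The black cap at (276,219) and the small knob at (267,92) are not it. The red resistor runs from crop (108,155) to (200,450), the blue one from (220,105) to (310,395). The mat is the larger one at (343,194), and the pad is at (480,227), not the lamp foot at (585,145).

```bash
python3 - <<'E'
from h import *
s=dict(np.load('t0.npz'));im=s['image'];Z=s['range_z']
f=lambda x,y,z:world(s,175+x/5.5-.4,180+y/5.5-.4,z)
for n,a,b in(('red',(108,152),(200,452)),('blue',(220,100),(310,397))):
    A,B=f(*a,.068),f(*b,.068);d=A-B
    print(n,((A+B)/2).round(4),np.linalg.norm(d).round(3),np.arctan2(d[1],d[0]).round(3))
R=cv2.Rodrigues(np.array(s['rvec'],float))[0];t=np.array(s['tvec'],float).ravel()
print('cam',-R.T@t)
V,U=np.mgrid[0:400,0:640]
P=(np.stack([(U-s['cx'])/s['fx']*Z,(V-s['cy'])/s['fy']*Z,Z],-1)-t)@R
box=(U>175)&(U<265)&(V>180)&(V<285)
m=box&(P[...,2]>.062)
k,l=cv2.connectedComponents(m.astype(np.uint8))
for i in range(1,k):
    q=P[l==i][:,:2].astype(np.float32)
    if len(q)>50: print(len(q),cv2.minAreaRect(q),q.mean(0))
b,g,r=[im[...,i].astype(int) for i in range(3)]
m=box&(r>150)&(g>60)&(g<150)&(b<80)&(P[...,2]<.045)
q=P[m];print('lens',len(q),q.min(0),q.max(0),q.mean(0))
# base/bracket outline
m=box&(P[...,2]>.003);print('bracket',cv2.minAreaRect(P[m][:,:2].astype(np.float32)))
E
```

```text
red [0.4882 0.3302 0.068 ] 0.135 0.324
blue [0.5101 0.2832 0.068 ] 0.134 0.312
cam [0.40238611 0.04764648 1.02090697]
467 ((0.45283183455467224, 0.20386426150798798), (0.3143484890460968, 0.09476327896118164), 55.327796936035156) [0.50592226 0.28005904]
475 ((0.43293946981430054, 0.22521959245204926), (0.34421980381011963, 0.10665655881166458), 63.02162551879883) [0.484968   0.32749432]
lens 193 [0.45470255 0.29404968 0.00159685] [0.52880818 0.37123943 0.03433888] [0.49722122 0.31445038 0.0262522 ]
bracket ((0.5062026977539062, 0.2300088256597519), (0.25446370244026184, 0.35756078362464905), 1.920666217803955)
```

```bash
cat >> h.py <<'E'
from scipy.spatial.transform import Rotation as Ro
def to(x,y,z,yaw):
    "total shift (units of .04, present tool axes) and then turn (units .1) to a downward pose"
    o=get_obs();R=Ro.from_euler('xyz',o['ee_rot']);p=o['tool_pos']
    T=Ro.from_euler('xyz',[np.pi,0,yaw])
    print('tcp',p.round(4),o['ee_rot'].round(3),'w',round(o['width'],4),'t',round(o['time'],1))
    print('shift',(R.inv().apply(np.array([x,y,z])-p)/.04).round(2),'turn',((R.inv()*T).as_rotvec()/.1).round(2))
E
python3 -c "
from h import *
to(.488,.330,.12,.318+np.pi)"
```

```text
tcp [0.1945 0.514  0.2044] [-3.14 -0.    2.78] w 0.0943 t 0.1
shift [-8.49 -1.7   2.11] turn [-0.02 -0.01 -6.8 ]
```

Emit:
drive_tool:
  commands:
    - [-0.85,-0.17,0.21,0,0,0]
    - [-0.85,-0.17,0.21,0,0,0]
    - [-0.85,-0.17,0.21,0,0,0]
    - [-0.85,-0.17,0.21,0,0,0]
    - [-0.85,-0.17,0.21,0,0,0]
    - [-0.85,-0.17,0.21,0,0,0]
    - [-0.85,-0.17,0.21,0,0,0]
    - [-0.85,-0.17,0.21,0,0,0]
    - [-0.85,-0.17,0.21,0,0,0]
    - [-0.85,-0.17,0.21,0,0,0]
    - [0,0,0,0,0,-0.85]
    - [0,0,0,0,0,-0.85]
    - [0,0,0,0,0,-0.85]
    - [0,0,0,0,0,-0.85]
    - [0,0,0,0,0,-0.85]
    - [0,0,0,0,0,-0.85]
    - [0,0,0,0,0,-0.85]
    - [0,0,0,0,0,-0.85]
    - [0,0,0,0,0,0]
    - [0,0,0,0,0,0]
  gripper: 0.57

```text
time: 2.6
tool_pos: [0.4884, 0.3304, 0.1211]
ee_rot: [-3.142, -0.001, -2.825]
wrist_force: [0.5, 0.9, 0.5]
width: 0.0404
finger_force: 0.0
```

```bash
python3 -c "
from h import *
to(.488,.330,.055,.318+np.pi)
s=look('side','s1')
R=s['rvec']
for p in ((.488,.330,.068),(.51,.283,.068)): print(cv2.projectPoints(np.array([p]),s['rvec'],s['tvec'],np.array([[s['fx'],0,s['cx']],[0,s['fy'],s['cy']],[0,0,1.]]),None)[0].ravel())
cv2.imwrite('pics/c1.png',cv2.resize(s['image'][110:230,170:310],None,fx=5,fy=5,interpolation=cv2.INTER_CUBIC))"
```

```text
tcp [0.4884 0.3304 0.1211] [-3.142e+00 -1.000e-03 -2.825e+00] w 0.0404 t 2.6
shift [ 0.01 -0.01  1.65] turn [-0.   -0.01 -0.01]
[228.18361627 176.29397158]
[244.19731605 179.30893619]
```

View pics/c1.png

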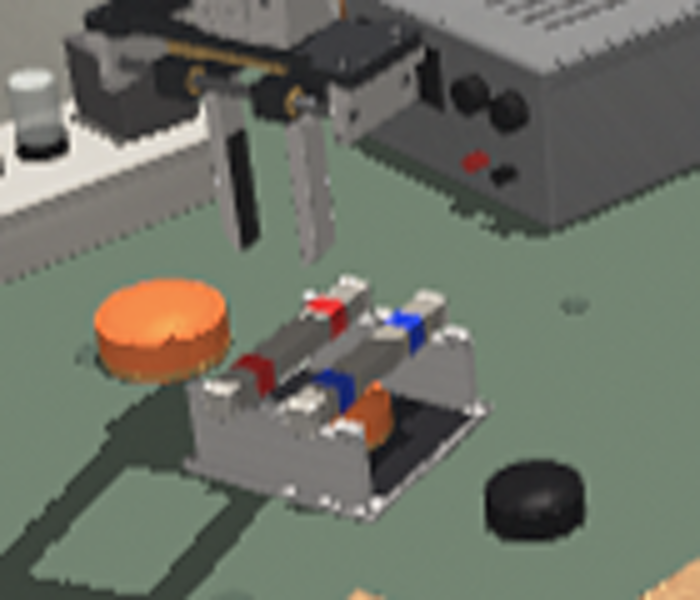

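The fingers straddle the red resistor (crop 290,340), and the pads reach the fingertips. I'll go down and grip.

Emit:
drive_tool:
  commands:
    - [0,0,0.35,0,0,0]
    - [0,0,0.35,0,0,0]
    - [0,0,0.35,0,0,0]
    - [0,0,0.35,0,0,0]
    - [0,0,0.2,0,0,0]
    - [0,0,0.1,0,0,0]
    - [0,0,0,0,0,0]
    - [0,0,0,0,0,0]

```text
time: 3.65
tool_pos: [0.4891, 0.3307, 0.0542]
ee_rot: [3.141, 0.001, -2.823]
wrist_force: [0.7, -0.4, 1.2]
width: 0.0402
finger_force: 0.0
```

Emit:
drive_tool:
  commands:
    - [0,0,0,0,0,0]
    - [0,0,0,0,0,0]
    - [0,0,0,0,0,0]
    - [0,0,0,0,0,0]
    - [0,0,0,0,0,0]
    - [0,0,0,0,0,0]
    - [0,0,0,0,0,0]
    - [0,0,0,0,0,0]
  gripper: 1

```text
time: 4.65
tool_pos: [0.4887, 0.3308, 0.0538]
ee_rot: [3.141, 0.001, -2.823]
wrist_force: [-0.1, 1.4, 2.8]
width: 0.0177
finger_force: 30.0
```

Emit:
drive_tool:
  commands:
    - [0,0,-0.2,0,0,0]
    - [0,0,-0.5,0,0,0]
    - [0,0,-0.5,0,0,0]
    - [0,0,-0.5,0,0,0]
    - [0,0,-0.3,0,0,0]
    - [0,0,0,0,0,0]
    - [0,0,0,0,0,0]

```text
time: 5.52
tool_pos: [0.4881, 0.33, 0.1323]
ee_rot: [-3.141, -0.002, -2.824]
wrist_force: [0.7, -1.4, -1.0]
width: 0.0173
finger_force: 30.0
```

```bash
python3 -c "
from h import *
a=.08;c=np.array([.5885,-.0025]);n=np.array([-np.sin(a),np.cos(a)])
p=c+.032*n;q=c-.032*n;print(p,q)
to(*p,.1,a+np.pi)"
```

```text
[0.58594273 0.02939765] [ 0.59105727 -0.03439765]
tcp [0.4881 0.33   0.1323] [-3.141e+00 -2.000e-03 -2.824e+00] w 0.0173 t 5.5
shift [ 0.03 -7.9   0.81] turn [-0.01 -0.02  2.38]
```

Emit:
drive_tool:
  commands:
    - [0,-0.4,0,0,0,0]
    - [0,-0.75,0,0,0,0]
    - [0,-0.75,0,0,0,0]
    - [0,-0.75,0,0,0,0]
    - [0,-0.75,0,0,0,0]
    - [0,-0.75,0,0,0,0]
    - [0,-0.75,0,0,0,0]
    - [0,-0.75,0,0,0,0]
    - [0,-0.75,0,0,0,0]
    - [0,-0.75,0,0,0,0]
    - [0,-0.75,0,0,0,0]
    - [0,0,0,0,0,0.6]
    - [0,0,0,0,0,0.6]
    - [0,0,0,0,0,0.6]
    - [0,0,0,0,0,0.6]
    - [0,0,0.6,0,0,0]
    - [0,0,0.7,0,0,0]
    - [0,0,0.7,0,0,0]
    - [0,0,0,0,0,0]
    - [0,0,0,0,0,0]

```text
time: 8.02
tool_pos: [0.5879, 0.0298, 0.0543]
ee_rot: [-3.141, 0.001, -3.064]
wrist_force: [0.5, 0.6, -0.8]
width: 0.0175
finger_force: 30.0
```

```bash
python3 -c "
from h import *
to(.586,.0294,.007,.08+np.pi)"
```

```text
tcp [0.5879 0.0298 0.0543] [-3.141e+00  1.000e-03 -3.064e+00] w 0.0175 t 8.0
shift [ 0.05 -0.    1.18] turn [-0.    0.01 -0.02]
```

Emit:
drive_tool:
  commands:
    - [0,0,0.3,0,0,0]
    - [0,0,0.3,0,0,0]
    - [0,0,0.3,0,0,0]
    - [0,0,0.15,0,0,0]
    - [0,0,0.08,0,0,0]
    - [0,0,0.03,0,0,0]
    - [0,0,0,0,0,0]
    - [0,0,0,0,0,0]

```text
time: 9.02
tool_pos: [0.5878, 0.0303, 0.0075]
ee_rot: [-3.142, 0.001, -3.063]
wrist_force: [-0.7, -0.7, -1.2]
width: 0.0175
finger_force: 30.0
```

Emit:
drive_tool:
  commands:
    - [0,0,0,0,0,0]
    - [0,0,0,0,0,0]
    - [0,0,0,0,0,0]
    - [0,0,0,0,0,0]
    - [0,0,0,0,0,0]
  gripper: 0.57

```text
time: 9.65
tool_pos: [0.5875, 0.0303, 0.0071]
ee_rot: [3.142, 0.0, -3.063]
wrist_force: [-0.2, 1.0, -0.5]
width: 0.0403
finger_force: 0.0
```

Emit:
drive_tool:
  commands:
    - [0,0,-0.3,0,0,0]
    - [0,0,-0.7,0,0,0]
    - [0,0,-0.7,0,0,0]
    - [0,0,-0.7,0,0,0]
    - [0,0,-0.6,0,0,0]
    - [0,0,0,0,0,-0.6]
    - [0,0,0,0,0,-0.6]
    - [0,0,0,0,0,-0.6]
    - [0,0,0,0,0,-0.6]
    - [0,0,0,0,0,0]
    - [0,0,0,0,0,0]

```text
time: 11.02
tool_pos: [0.5876, 0.0303, 0.1276]
ee_rot: [-3.141, 0.001, -2.824]
wrist_force: [-0.4, -0.1, 0.8]
width: 0.0404
finger_force: 0.0
```

```bash
python3 -c "
from h import *
to(.511,.2838,.12,.316+np.pi)"
```

```text
tcp [0.5876 0.0303 0.1276] [-3.141e+00  1.000e-03 -2.824e+00] w 0.0404 t 11.0
shift [-0.16  6.62  0.19] turn [-0.    0.01  0.01]
```

Emit:
drive_tool:
  commands:
    - [0,0.6,0,0,0,0]
    - [0,0.8,0,0,0,0]
    - [0,0.8,0,0,0,0]
    - [0,0.8,0,0,0,0]
    - [0,0.8,0,0,0,0]
    - [0,0.8,0,0,0,0]
    - [0,0.8,0,0,0,0]
    - [0,0.8,0,0,0,0]
    - [-0.16,0.42,0.2,0,0,0]
    - [0,0,0.7,0,0,0]
    - [0,0,0.6,0,0,0]
    - [0,0,0.3,0,0,0]
    - [0,0,0.05,0,0,0]
    - [0,0,0,0,0,0]
    - [0,0,0,0,0,0]

```text
time: 12.9
tool_pos: [0.5116, 0.2841, 0.0544]
ee_rot: [3.141, 0.002, -2.824]
wrist_force: [1.1, -0.4, -0.2]
width: 0.0408
finger_force: 0.0
```

Emit:
drive_tool:
  commands:
    - [0,0,0,0,0,0]
    - [0,0,0,0,0,0]
    - [0,0,0,0,0,0]
    - [0,0,0,0,0,0]
    - [0,0,0,0,0,0]
    - [0,0,0,0,0,0]
    - [0,0,0,0,0,0]
  gripper: 1

```text
time: 13.78
tool_pos: [0.5108, 0.2842, 0.0535]
ee_rot: [3.141, 0.001, -2.823]
wrist_force: [-1.5, 1.7, 2.8]
width: 0.0178
finger_force: 30.0
```

Emit:
drive_tool:
  commands:
    - [0,0,-0.2,0,0,0]
    - [0,0,-0.5,0,0,0]
    - [0,0,-0.5,0,0,0]
    - [0,0,-0.5,0,0,0]
    - [0,0,-0.3,0,0,0]
    - [0,0,0,0,0,0]
    - [0,0,0,0,0,0]

```text
time: 14.65
tool_pos: [0.5102, 0.2835, 0.132]
ee_rot: [-3.141, -0.002, -2.823]
wrist_force: [0.1, -0.8, -1.3]
width: 0.0178
finger_force: 30.0
```

```bash
python3 -c "
from h import *
to(.591,-.0344,.054,.08+np.pi)
s=look('top','t1');im=s['image'];cv2.imwrite('pics/c2.png',cv2.resize(im[140:280,175:385],None,fx=3.5,fy=3.5,interpolation=cv2.INTER_CUBIC))"
```

```text
tcp [0.5102 0.2835 0.132 ] [-3.141e+00 -2.000e-03 -2.823e+00] w 0.0178 t 14.7
shift [ 0.56 -8.18  1.95] turn [-0.01 -0.02  2.38]
```

View pics/c2.png

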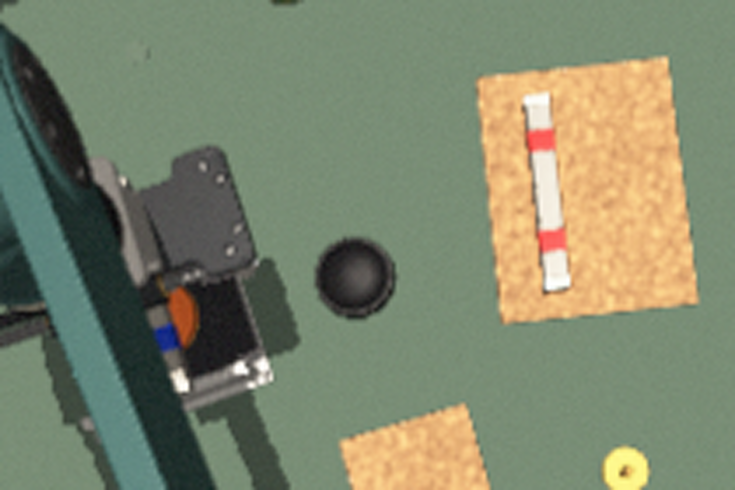

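The red resistor lies well on the mat (crop 547,190), and the blue one is held. It goes next to the red.

Emit:
drive_tool:
  commands:
    - [0,-0.4,0,0,0,0]
    - [0.05,-0.78,0,0,0,0]
    - [0.05,-0.78,0,0,0,0]
    - [0.05,-0.78,0,0,0,0]
    - [0.05,-0.78,0,0,0,0]
    - [0.05,-0.78,0,0,0,0]
    - [0.05,-0.78,0,0,0,0]
    - [0.05,-0.78,0,0,0,0]
    - [0.05,-0.78,0,0,0,0]
    - [0.05,-0.78,0,0,0,0]
    - [0.05,-0.76,0,0,0,0]
    - [0,0,0,0,0,0.6]
    - [0,0,0,0,0,0.6]
    - [0,0,0,0,0,0.6]
    - [0,0,0,0,0,0.6]
    - [0,0,0.6,0,0,0]
    - [0,0,0.7,0,0,0]
    - [0,0,0.65,0,0,0]
    - [0,0,0,0,0,0]
    - [0,0,0,0,0,0]

```text
time: 17.2
tool_pos: [0.5945, -0.0339, 0.0559]
ee_rot: [-3.141, 0.001, -3.064]
wrist_force: [0.4, -0.2, -0.9]
width: 0.0179
finger_force: 30.0
```

Emit:
drive_tool:
  commands:
    - [0,0,0.3,0,0,0]
    - [0,0,0.3,0,0,0]
    - [0,0,0.3,0,0,0]
    - [0,0,0.15,0,0,0]
    - [0,0,0.08,0,0,0]
    - [0,0,0.03,0,0,0]
    - [0,0,0,0,0,0]
    - [0,0,0,0,0,0]

```text
time: 18.2
tool_pos: [0.5944, -0.0332, 0.0092]
ee_rot: [-3.141, 0.001, -3.063]
wrist_force: [-0.3, -0.2, -1.1]
width: 0.0177
finger_force: 30.0
```

Emit:
drive_tool:
  commands:
    - [0,0,0.04,0,0,0]
    - [0,0,0,0,0,0]
    - [0,0,0,0,0,0]

```text
time: 18.58
tool_pos: [0.5941, -0.0332, 0.0071]
ee_rot: [3.141, 0.0, -3.063]
wrist_force: [-0.3, -0.9, -1.4]
width: 0.0179
finger_force: 30.0
```

Emit:
drive_tool:
  commands:
    - [0,0,0,0,0,0]
    - [0,0,0,0,0,0]
    - [0,0,0,0,0,0]
    - [0,0,0,0,0,0]
    - [0,0,0,0,0,0]
  gripper: 0.57

```text
time: 19.2
tool_pos: [0.5941, -0.0332, 0.0071]
ee_rot: [3.142, 0.0, -3.063]
wrist_force: [0.7, 0.2, -0.1]
width: 0.0405
finger_force: 0.0
```

Emit:
drive_tool:
  commands:
    - [0,0,-0.3,0,0,0]
    - [0,0,-0.7,0,0,0]
    - [0,0,-0.7,0,0,0]
    - [0,0,-0.7,0,0,0]
    - [0,0,-0.6,0,0,0]
    - [0,0,0,0,0,0]
    - [0,0,0,0,0,0]

```text
time: 20.08
tool_pos: [0.5936, -0.0331, 0.1264]
ee_rot: [3.141, -0.001, -3.063]
wrist_force: [-0.6, 1.1, 0.3]
width: 0.0403
finger_force: 0.0
```

```bash
python3 -c "
from h import *
s=look('top','t2');im=s['image'];cv2.imwrite('pics/c3.png',cv2.resize(im[150:280,175:385],None,fx=3.8,fy=3.8,interpolation=cv2.INTER_CUBIC))
print(get_obs()['tool_pos'])"
```

```text
[ 0.5933079  -0.03308502  0.12573322]
```

View pics/c3.png

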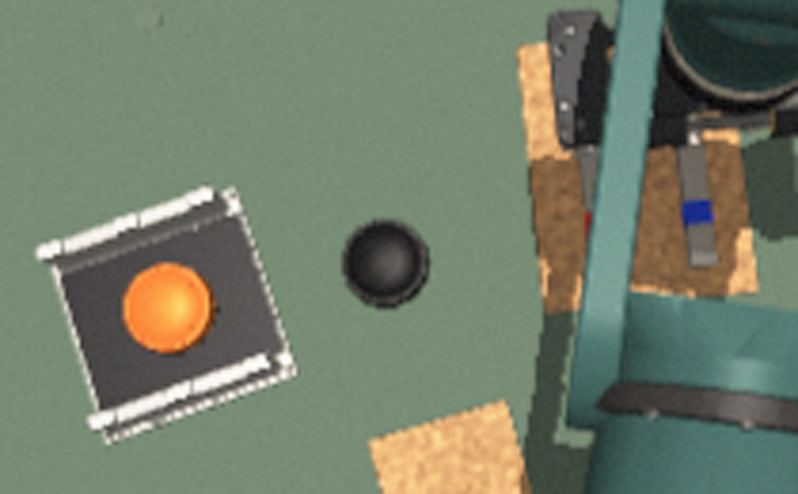

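Both resistors are on the mat and the lens is clear, at crop (168,308).

```bash
python3 -c "
from h import *
s=dict(np.load('t2.npz'));im=s['image'].astype(int)
m=(im[...,2]>130)&(im[...,0]<90)&(im[...,2]-im[...,0]>90);m[:,:200]=0;m[:,240:]=0;m[:210]=0;m[255:]=0
q=np.argwhere(m)[:,::-1].astype(np.float32);(u,v),r=cv2.minEnclosingCircle(q);print(u,v,r,q.mean(0))
p=world(s,u,v,.024);print(p)
e=world(s,u+r,v,.024);print(e-p)
to(p[0],p[1],.13,.318+np.pi)"
```

```text
218.60345458984375 230.39654541015625 11.71381950378418 [218.40488 230.46829]
[0.50074982 0.30385622 0.024     ]
[-0.00050895 -0.02877021  0.        ]
tcp [ 0.5933 -0.0331  0.1257] [ 3.141e+00 -2.000e-03 -3.063e+00] w 0.0406 t 20.1
shift [ 1.65  8.58 -0.1 ] turn [ 0.01 -0.02 -2.4 ]
```

Emit:
drive_tool:
  commands:
    - [0.15,0.78,0,0,0,0]
    - [0.15,0.78,0,0,0,0]
    - [0.15,0.78,0,0,0,0]
    - [0.15,0.78,0,0,0,0]
    - [0.15,0.78,0,0,0,0]
    - [0.15,0.78,0,0,0,0]
    - [0.15,0.78,0,0,0,0]
    - [0.15,0.78,0,0,0,0]
    - [0.15,0.78,0,0,0,0]
    - [0.15,0.78,0,0,0,0]
    - [0.15,0.78,0,0,0,0]
    - [0,0,0,0,0,-0.6]
    - [0,0,0,0,0,-0.6]
    - [0,0,0,0,0,-0.6]
    - [0,0,0,0,0,-0.6]
    - [0,0,0,0,0,0]
    - [0,0,0,0,0,0]
  gripper: 0.1

```text
time: 22.25
tool_pos: [0.5011, 0.3036, 0.1262]
ee_rot: [-3.141, -0.002, -2.824]
wrist_force: [0.2, -0.3, 0.2]
width: 0.0848
finger_force: 0.0
```

```bash
python3 -c "
from h import *
to(.5007,.3039,.011,.318+np.pi)"
```

```text
tcp [0.5011 0.3036 0.1262] [-3.141e+00 -2.000e-03 -2.824e+00] w 0.0848 t 22.2
shift [0.   0.01 2.88] turn [-0.   -0.02 -0.01]
```

Emit:
drive_tool:
  commands:
    - [0,0,0.5,0,0,0]
    - [0,0,0.5,0,0,0]
    - [0,0,0.5,0,0,0]
    - [0,0,0.5,0,0,0]
    - [0,0,0.4,0,0,0]
    - [0,0,0.25,0,0,0]
    - [0,0,0.15,0,0,0]
    - [0,0,0.05,0,0,0]
    - [0,0,0,0,0,0]
    - [0,0,0,0,0,0]

```text
time: 23.5
tool_pos: [0.5019, 0.304, 0.0138]
ee_rot: [3.141, 0.001, -2.823]
wrist_force: [-0.3, -0.5, 0.1]
width: 0.0845
finger_force: 0.0
```

Emit:
drive_tool:
  commands:
    - [0,0,0,0,0,0]
    - [0,0,0,0,0,0]
    - [0,0,0,0,0,0]
    - [0,0,0,0,0,0]
    - [0,0,0,0,0,0]
    - [0,0,0,0,0,0]
    - [0,0,0,0,0,0]
    - [0,0,0,0,0,0]
  gripper: 1

```text
time: 24.5
tool_pos: [0.5015, 0.304, 0.0132]
ee_rot: [3.141, 0.0, -2.823]
wrist_force: [-0.2, 0.3, 0.6]
width: 0.0552
finger_force: 30.0
```

Emit:
drive_tool:
  commands:
    - [0,0,-0.1,0,0,0]
    - [0,0,-0.2,0,0,0]
    - [0,0,-0.4,0,0,0]
    - [0,0,-0.4,0,0,0]
    - [0,0,-0.4,0,0,0]
    - [0,0,-0.4,0,0,0]
    - [0,0,-0.2,0,0,0]
    - [0,0,-0.1,0,0,0]
    - [0,0,0,0,0,0]
    - [0,0,0,0,0,0]

```text
time: 25.75
tool_pos: [0.501, 0.3036, 0.1003]
ee_rot: [-3.141, -0.001, -2.823]
wrist_force: [-0.4, -1.1, -1.0]
width: 0.0554
finger_force: 30.0
```

```bash
python3 -c "
from h import *
print(world(dict(np.load('t0.npz')),480,227,.015))
to(.4995,-.3304,.1,.318+np.pi)"
```

```text
[ 0.49860768 -0.33103228  0.015     ]
tcp [0.501  0.3036 0.1003] [-3.141e+00 -1.000e-03 -2.823e+00] w 0.0554 t 25.8
shift [  4.99 -15.04   0.02] turn [-0.   -0.01  0.  ]
```

Emit:
drive_tool:
  commands:
    - [0,0,0,0,0,0.4]
    - [0,0,0,0,0,0.8]
    - [0,0,0,0,0,0.8]
    - [0,0,0,0,0,0.8]
    - [0,0,0,0,0,0.8]
    - [0,0,0,0,0,0.8]
    - [0,0,0,0,0,0.8]
    - [0,0,0,0,0,0.8]
    - [0,0,0,0,0,0.8]
    - [0,0,0,0,0,0.8]
    - [0,0,0,0,0,0.4]
    - [0,0,0,0,0,0]

```text
time: 27.25
tool_pos: [0.5011, 0.3036, 0.1004]
ee_rot: [-3.141, -0.001, 2.66]
wrist_force: [0.3, 0.4, -1.0]
width: 0.055
finger_force: 30.0
```

```bash
python3 -c "
from h import *
to(.4995,-.3304,.1,2.66)"
```

```text
tcp [0.5011 0.3036 0.1004] [-3.141e+00 -1.000e-03  2.660e+00] w 0.055 t 27.2
shift [ -7.3  -14.07   0.02] turn [-0.01 -0.01  0.  ]
```

Emit:
drive_tool:
  commands:
    - [-0.2,-0.37,0,0,0,0]
    - [-0.38,-0.74,0,0,0,0]
    - [-0.38,-0.74,0,0,0,0]
    - [-0.38,-0.74,0,0,0,0]
    - [-0.38,-0.74,0,0,0,0]
    - [-0.38,-0.74,0,0,0,0]
    - [-0.38,-0.74,0,0,0,0]
    - [-0.38,-0.74,0,0,0,0]
    - [-0.38,-0.74,0,0,0,0]
    - [-0.38,-0.74,0,0,0,0]
    - [-0.38,-0.74,0,0,0,0]
    - [-0.38,-0.74,0,0,0,0]
    - [-0.38,-0.74,0,0,0,0]
    - [-0.38,-0.74,0,0,0,0]
    - [-0.38,-0.74,0,0,0,0]
    - [-0.38,-0.74,0,0,0,0]
    - [-0.38,-0.74,0,0,0,0]
    - [-0.38,-0.74,0,0,0,0]
    - [-0.38,-0.74,0,0,0,0]
    - [-0.25,-0.37,0,0,0,0]

```text
time: 29.75
tool_pos: [0.4981, -0.3316, 0.1009]
ee_rot: [-3.141, -0.001, 2.658]
wrist_force: [-0.3, 0.3, -1.8]
width: 0.0554
finger_force: 30.0
```

Emit:
drive_tool:
  commands:
    - [0,0,0.4,0,0,0]
    - [0,0,0.4,0,0,0]
    - [0,0,0.3,0,0,0]
    - [0,0,0.2,0,0,0]
    - [0,0,0,0,0,0]
    - [0,0,0,0,0,0]

```text
time: 30.5
tool_pos: [0.4997, -0.3298, 0.0496]
ee_rot: [-3.141, 0.001, 2.66]
wrist_force: [0.4, -0.4, -1.3]
width: 0.0556
finger_force: 30.0
```

```bash
python3 -c "
from h import *
to(.4992,-.3306,.0235,2.66)
s=look('top','t3');im=s['image'];q=look('side','s3')['image']
a=cv2.resize(im[180:270,430:530],(400,360),interpolation=cv2.INTER_CUBIC);b=cv2.resize(q[230:340,360:482],(400,360),interpolation=cv2.INTER_CUBIC)
cv2.imwrite('pics/c4.png',np.hstack([a,b]))"
```

```text
tcp [ 0.4997 -0.3298  0.0496] [-3.141e+00  1.000e-03  2.660e+00] w 0.0556 t 30.5
shift [ 0.   -0.02  0.65] turn [-0.    0.01  0.  ]
```

View pics/c4.png

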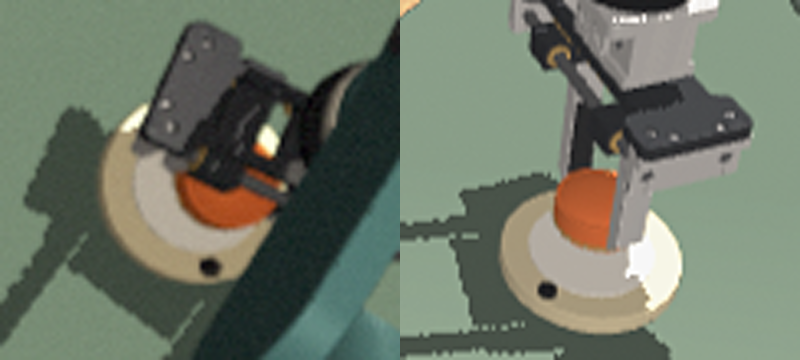

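The lens is level and over the white disc, so I'll lower it slowly.

Emit:
drive_tool:
  commands:
    - [0,0,0.2,0,0,0]
    - [0,0,0.15,0,0,0]
    - [0,0,0.1,0,0,0]
    - [0,0,0.08,0,0,0]
    - [0,0,0.05,0,0,0]
    - [0,0,0.03,0,0,0]
    - [0,0,0,0,0,0]
    - [0,0,0,0,0,0]

```text
time: 31.6
tool_pos: [0.4994, -0.3298, 0.0249]
ee_rot: [-3.142, 0.0, 2.66]
wrist_force: [-0.6, 0.2, -0.8]
width: 0.0554
finger_force: 30.0
```

Emit:
drive_tool:
  commands:
    - [0,0,0.02,0,0,0]
    - [0,0,0.02,0,0,0]
    - [0,0,0,0,0,0]
    - [0,0,0,0,0,0]

```text
time: 32.1
tool_pos: [0.4993, -0.3297, 0.0232]
ee_rot: [3.142, 0.0, 2.66]
wrist_force: [-0.3, 0.2, -0.4]
width: 0.0552
finger_force: 30.0
```

Emit:
drive_tool:
  commands:
    - [0,0,0,0,0,0]
    - [0,0,0,0,0,0]
    - [0,0,0,0,0,0]
    - [0,0,0,0,0,0]
    - [0,0,0,0,0,0]
    - [0,0,0,0,0,0]
  gripper: 0.1

```text
time: 32.85
tool_pos: [0.4993, -0.3297, 0.0231]
ee_rot: [3.141, 0.0, 2.66]
wrist_force: [-0.7, 0.3, -0.7]
width: 0.0847
finger_force: 0.0
```

Emit:
drive_tool:
  commands:
    - [0,0,-0.3,0,0,0]
    - [0,0,-0.7,0,0,0]
    - [0,0,-0.7,0,0,0]
    - [0,0,-0.7,0,0,0]
    - [0,0,-0.4,0,0,0]
    - [0,0,0,0,0,0]
    - [0,0,0,0,0,0]

```text
time: 33.72
tool_pos: [0.4988, -0.3293, 0.1338]
ee_rot: [3.141, -0.002, 2.66]
wrist_force: [0.1, 0.4, -0.7]
width: 0.0846
finger_force: 0.0
```

```bash
python3 -c "
from h import *
to(.5941,-.0332,.1,-3.063)"
```

```text
tcp [ 0.4988 -0.3293  0.1338] [ 3.141e+00 -2.000e-03  2.660e+00] w 0.0846 t 33.7
shift [1.32 7.66 0.85] turn [ 0.01 -0.02 -5.6 ]
```

Emit:
drive_tool:
  commands:
    - [0.12,0.7,0,0,0,0]
    - [0.12,0.7,0,0,0,0]
    - [0.12,0.7,0,0,0,0]
    - [0.12,0.7,0,0,0,0]
    - [0.12,0.7,0,0,0,0]
    - [0.12,0.7,0,0,0,0]
    - [0.12,0.7,0,0,0,0]
    - [0.12,0.7,0,0,0,0]
    - [0.12,0.7,0,0,0,0]
    - [0.12,0.7,0,0,0,0]
    - [0.12,0.66,0,0,0,0]
    - [0,0,0,0,0,-0.8]
    - [0,0,0,0,0,-0.8]
    - [0,0,0,0,0,-0.8]
    - [0,0,0,0,0,-0.8]
    - [0,0,0,0,0,-0.8]
    - [0,0,0,0,0,-0.8]
    - [0,0,0,0,0,-0.8]
    - [0,0,0,0,0,0]
    - [0,0,0,0,0,0]
  gripper: 0.57

```text
time: 36.22
tool_pos: [0.594, -0.0336, 0.1341]
ee_rot: [3.141, -0.002, -3.065]
wrist_force: [1.3, 0.7, 0.7]
width: 0.0407
finger_force: 0.0
```

```bash
python3 -c "
from h import *
to(.5941,-.0332,.0075,-3.063)
s=look('top','t4');im=s['image'];q=look('side','s4')['image']
a=cv2.resize(im[180:270,430:530],(400,360),interpolation=cv2.INTER_CUBIC);b=cv2.resize(q[230:340,360:482],(400,360),interpolation=cv2.INTER_CUBIC)
cv2.imwrite('pics/c5.png',np.hstack([a,b]))
i=im.astype(int);m=(i[...,2]>130)&(i[...,0]<90)&(i[...,2]-i[...,0]>90);m[:,:460]=0;m[:,500:]=0;m[:200]=0;m[250:]=0
c,r=cv2.minEnclosingCircle(np.argwhere(m)[:,::-1].astype(np.float32));print(c,r,world(s,*c,.034))"
```

```text
tcp [ 0.594  -0.0336  0.1341] [ 3.141e+00 -2.000e-03 -3.065e+00] w 0.0407 t 36.2
shift [-0.01  0.01  3.16] turn [ 0.   -0.02 -0.02]
(482.09259033203125, 225.838623046875) 12.102081298828125 [ 0.4994676  -0.32902044  0.034     ]
```

View pics/c5.png

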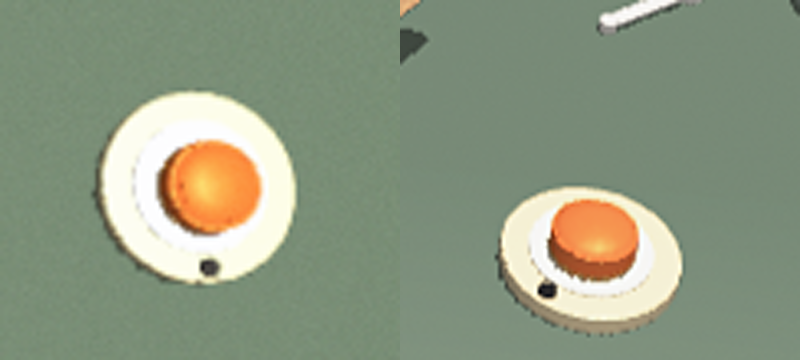

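The lens lies flat and within 1–2 mm of the pad's middle. Next is the blue resistor.

Emit:
drive_tool:
  commands:
    - [0,0,0.6,0,0,0]
    - [0,0,0.7,0,0,0]
    - [0,0,0.7,0,0,0]
    - [0,0,0.5,0,0,0]
    - [0,0,0.3,0,0,0]
    - [0,0,0.2,0,0,0]
    - [0,0,0.12,0,0,0]
    - [0,0,0,0,0,0]
    - [0,0,0,0,0,0]
    - [0,0,0,0,0,0]

```text
time: 37.58
tool_pos: [0.5949, -0.0337, 0.0109]
ee_rot: [-3.141, 0.001, -3.063]
wrist_force: [-0.1, 0.4, -0.5]
width: 0.04
finger_force: 0.0
```

Emit:
drive_tool:
  commands:
    - [0,0,0,0,0,0]
    - [0,0,0,0,0,0]
    - [0,0,0,0,0,0]
    - [0,0,0,0,0,0]
    - [0,0,0,0,0,0]
    - [0,0,0,0,0,0]
    - [0,0,0,0,0,0]
  gripper: 1

```text
time: 38.45
tool_pos: [0.5945, -0.0336, 0.0104]
ee_rot: [3.141, 0.0, -3.063]
wrist_force: [0.1, 1.0, 0.3]
width: 0.0175
finger_force: 30.0
```

Emit:
drive_tool:
  commands:
    - [0,0,-0.2,0,0,0]
    - [0,0,-0.6,0,0,0]
    - [0,0,-0.7,0,0,0]
    - [0,0,-0.7,0,0,0]
    - [0,0,-0.6,0,0,0]
    - [0,0,-0.3,0,0,0]
    - [0,0,0,0,0,-0.6]
    - [0,0,0,0,0,-0.6]
    - [0,0,0,0,0,-0.6]
    - [0,0,0,0,0,-0.6]
    - [0,0,0,0,0,0]
    - [0,0,0,0,0,0]

```text
time: 39.95
tool_pos: [0.5942, -0.0337, 0.1338]
ee_rot: [3.141, -0.001, -2.824]
wrist_force: [0.2, -0.3, -0.6]
width: 0.0175
finger_force: 30.0
```

```bash
python3 -c "
from h import *
to(.5110,.2841,.12,-2.823)"
```

```text
tcp [ 0.5942 -0.0337  0.1338] [ 3.141e+00 -1.000e-03 -2.824e+00] w 0.0175 t 40.0
shift [-0.5   8.2   0.35] turn [ 0.   -0.01 -0.01]
```

Emit:
drive_tool:
  commands:
    - [0,0.4,0,0,0,0]
    - [-0.05,0.78,0,0,0,0]
    - [-0.05,0.78,0,0,0,0]
    - [-0.05,0.78,0,0,0,0]
    - [-0.05,0.78,0,0,0,0]
    - [-0.05,0.78,0,0,0,0]
    - [-0.05,0.78,0,0,0,0]
    - [-0.05,0.78,0,0,0,0]
    - [-0.05,0.78,0,0,0,0]
    - [-0.05,0.78,0,0,0,0]
    - [-0.05,0.78,0,0,0,0]
    - [0,0,0.4,0,0,0]
    - [0,0,0.5,0,0,0]
    - [0,0,0.4,0,0,0]
    - [0,0,0,0,0,0]
    - [0,0,0,0,0,0]
    - [0,0,0,0,0,0]

```text
time: 42.08
tool_pos: [0.5116, 0.2842, 0.0834]
ee_rot: [3.141, 0.002, -2.824]
wrist_force: [0.2, 0.5, -1.2]
width: 0.0173
finger_force: 30.0
```

```bash
python3 -c "
from h import *
to(.5110,.2841,.0575,-2.823)"
```

```text
tcp [0.5116 0.2842 0.0834] [ 3.141e+00  2.000e-03 -2.824e+00] w 0.0173 t 42.1
shift [0.02 0.   0.65] turn [ 0.    0.02 -0.01]
```

Emit:
drive_tool:
  commands:
    - [0,0,0.25,0,0,0]
    - [0,0,0.15,0,0,0]
    - [0,0,0.12,0,0,0]
    - [0,0,0.08,0,0,0]
    - [0,0,0.04,0,0,0]
    - [0,0,0,0,0,0]
    - [0,0,0,0,0,0]
    - [0,0,0,0,0,0]

```text
time: 43.08
tool_pos: [0.5109, 0.2842, 0.0573]
ee_rot: [3.141, 0.001, -2.823]
wrist_force: [-2.3, -1.5, 3.5]
width: 0.0176
finger_force: 30.0
```

Contact, as expected. Release it and go for the red one.

Emit:
drive_tool:
  commands:
    - [0,0,0,0,0,0]
    - [0,0,0,0,0,0]
    - [0,0,0,0,0,0]
    - [0,0,0,0,0,0]
    - [0,0,0,0,0,0]
  gripper: 0.57

```text
time: 43.7
tool_pos: [0.5109, 0.2841, 0.0566]
ee_rot: [3.142, 0.0, -2.823]
wrist_force: [0.0, -0.2, 0.2]
width: 0.0403
finger_force: 0.0
```

Emit:
drive_tool:
  commands:
    - [0,0,-0.3,0,0,0]
    - [0,0,-0.6,0,0,0]
    - [0,0,-0.6,0,0,0]
    - [0,0,-0.4,0,0,0]
    - [0,0,0,0,0,0]
    - [0,0,0,0,0,0]
    - [0,0,0,0,0,0]

```text
time: 44.58
tool_pos: [0.5101, 0.2838, 0.1313]
ee_rot: [-3.141, -0.002, -2.823]
wrist_force: [1.0, 0.2, 0.1]
width: 0.0402
finger_force: 0.0
```

```bash
python3 -c "
from h import *
to(.5877,.0303,.12,-3.063)"
```

```text
tcp [0.5101 0.2838 0.1313] [-3.141e+00 -2.000e-03 -2.823e+00] w 0.0402 t 44.6
shift [ 0.14 -6.63  0.28] turn [-0.   -0.02  2.4 ]
```

Emit:
drive_tool:
  commands:
    - [0,-0.4,0,0,0,0]
    - [0.02,-0.78,0,0,0,0]
    - [0.02,-0.78,0,0,0,0]
    - [0.02,-0.78,0,0,0,0]
    - [0.02,-0.78,0,0,0,0]
    - [0.02,-0.78,0,0,0,0]
    - [0.02,-0.78,0,0,0,0]
    - [0.02,-0.78,0,0,0,0]
    - [0,-0.77,0,0,0,0]
    - [0,0,0,0,0,0.6]
    - [0,0,0,0,0,0.6]
    - [0,0,0,0,0,0.6]
    - [0,0,0,0,0,0.6]
    - [0,0,0.6,0,0,0]
    - [0,0,0.7,0,0,0]
    - [0,0,0.6,0,0,0]
    - [0,0,0,0,0,0]
    - [0,0,0,0,0,0]
    - [0,0,0,0,0,0]

```text
time: 46.95
tool_pos: [0.5896, 0.0302, 0.0584]
ee_rot: [-3.141, 0.003, -3.064]
wrist_force: [0.6, 0.6, 1.1]
width: 0.0403
finger_force: 0.0
```

```bash
python3 -c "
from h import *
to(.5877,.0303,.0075,-3.063)
s=look('top','t5');im=s['image'];a=cv2.resize(im[180:285,175:265],None,fx=5,fy=5,interpolation=cv2.INTER_CUBIC);cv2.imwrite('pics/c6.png',a)"
```

```text
tcp [0.5896 0.0302 0.0584] [-3.141e+00  3.000e-03 -3.064e+00] w 0.0403 t 47.0
shift [0.05 0.01 1.27] turn [-0.    0.03 -0.01]
```

View pics/c6.png

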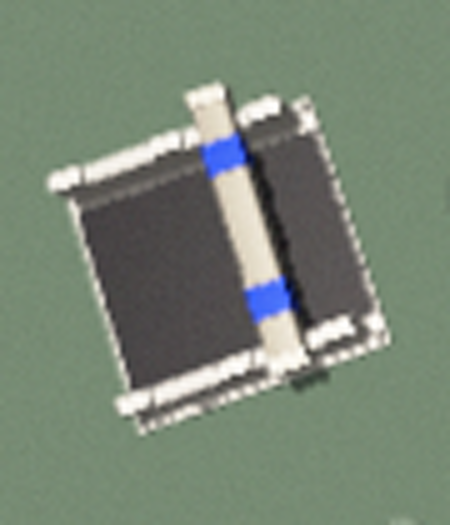

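The blue resistor is back in its notches, within about 2 mm (crop 245,228). I'll pick up the red.

Emit:
drive_tool:
  commands:
    - [0.03,0,0.4,0,0,0]
    - [0,0,0.4,0,0,0]
    - [0,0,0.25,0,0,0]
    - [0,0,0.15,0,0,0]
    - [0,0,0.05,0,0,0]
    - [0,0,0,0,0,0]
    - [0,0,0,0,0,0]
    - [0,0,0,0,0,0]

```text
time: 48.0
tool_pos: [0.5877, 0.0304, 0.0072]
ee_rot: [-3.142, 0.001, -3.063]
wrist_force: [0.7, 0.1, -0.5]
width: 0.0403
finger_force: 0.0
```

Emit:
drive_tool:
  commands:
    - [0,0,0,0,0,0]
    - [0,0,0,0,0,0]
    - [0,0,0,0,0,0]
    - [0,0,0,0,0,0]
    - [0,0,0,0,0,0]
    - [0,0,0,0,0,0]
    - [0,0,0,0,0,0]
  gripper: 1

```text
time: 48.88
tool_pos: [0.5873, 0.0304, 0.0067]
ee_rot: [3.142, 0.0, -3.063]
wrist_force: [0.0, 0.6, 1.0]
width: 0.0176
finger_force: 30.0
```

Emit:
drive_tool:
  commands:
    - [0,0,-0.2,0,0,0]
    - [0,0,-0.6,0,0,0]
    - [0,0,-0.7,0,0,0]
    - [0,0,-0.7,0,0,0]
    - [0,0,-0.6,0,0,0]
    - [0,0,-0.3,0,0,0]
    - [0,0,0,0,0,-0.6]
    - [0,0,0,0,0,-0.6]
    - [0,0,0,0,0,-0.6]
    - [0,0,0,0,0,-0.6]
    - [0,0,0,0,0,0]
    - [0,0,0,0,0,0]

```text
time: 50.38
tool_pos: [0.587, 0.0304, 0.1302]
ee_rot: [3.141, -0.001, -2.824]
wrist_force: [0.6, 0.3, -0.9]
width: 0.0178
finger_force: 30.0
```

```bash
python3 -c "
from h import *
to(.4889,.3307,.12,-2.823)"
```

```text
tcp [0.587  0.0304 0.1302] [ 3.141e+00 -1.000e-03 -2.824e+00] w 0.0178 t 50.4
shift [-0.01  7.9   0.26] turn [ 0.   -0.01 -0.01]
```

Emit:
drive_tool:
  commands:
    - [0,0.4,0,0,0,0]
    - [0,0.75,0,0,0,0]
    - [0,0.75,0,0,0,0]
    - [0,0.75,0,0,0,0]
    - [0,0.75,0,0,0,0]
    - [0,0.75,0,0,0,0]
    - [0,0.75,0,0,0,0]
    - [0,0.75,0,0,0,0]
    - [0,0.75,0,0,0,0]
    - [0,0.75,0,0,0,0]
    - [0,0.75,0,0,0,0]
    - [0,0,0.4,0,0,0]
    - [0,0,0.5,0,0,0]
    - [0,0,0.4,0,0,0]
    - [0,0,0,0,0,0]
    - [0,0,0,0,0,0]
    - [0,0,0,0,0,0]

```text
time: 52.5
tool_pos: [0.4892, 0.3306, 0.0798]
ee_rot: [3.141, 0.002, -2.824]
wrist_force: [-0.3, 0.1, -1.1]
width: 0.0176
finger_force: 30.0
```

```bash
python3 -c "
from h import *
to(.4889,.3307,.054,-2.823)"
```

```text
tcp [0.4892 0.3306 0.0798] [ 3.141e+00  2.000e-03 -2.824e+00] w 0.0176 t 52.5
shift [0.01 0.   0.65] turn [ 0.    0.02 -0.01]
```

Emit:
drive_tool:
  commands:
    - [0,0,0.25,0,0,0]
    - [0,0,0.15,0,0,0]
    - [0,0,0.12,0,0,0]
    - [0,0,0.08,0,0,0]
    - [0,0,0.03,0,0,0]
    - [0,0,0,0,0,0]
    - [0,0,0,0,0,0]
    - [0,0,0,0,0,0]

```text
time: 53.5
tool_pos: [0.4886, 0.3306, 0.0537]
ee_rot: [3.141, 0.0, -2.823]
wrist_force: [-0.7, 0.3, 0.2]
width: 0.0179
finger_force: 30.0
```

Emit:
drive_tool:
  commands:
    - [0,0,0,0,0,0]
    - [0,0,0,0,0,0]
    - [0,0,0,0,0,0]
    - [0,0,0,0,0,0]
    - [0,0,0,0,0,0]
  gripper: 0.57

```text
time: 54.12
tool_pos: [0.4884, 0.3305, 0.0535]
ee_rot: [3.142, 0.0, -2.823]
wrist_force: [1.2, 0.0, -0.4]
width: 0.0404
finger_force: 0.0
```

Emit:
drive_tool:
  commands:
    - [0,0,-0.3,0,0,0]
    - [0,0,-0.6,0,0,0]
    - [0,0,-0.6,0,0,0]
    - [0,0,-0.6,0,0,0]
    - [0,-0.5,-0.4,0,0,0]
    - [0,-0.8,0,0,0,0]
    - [0,-0.8,0,0,0,0]
    - [0,-0.8,0,0,0,0]
    - [0,-0.8,0,0,0,0]
    - [0,-0.8,0,0,0,0]
    - [0,0,0,0,0,0]
    - [0,0,0,0,0,0]
    - [0,0,0,0,0,0]

```text
time: 55.75
tool_pos: [0.5445, 0.1602, 0.1536]
ee_rot: [3.141, 0.0, -2.822]
wrist_force: [-0.4, -0.4, -0.7]
width: 0.0404
finger_force: 0.0
```

```bash
python3 -c "
from h import *
s=look('top','t6')
cv2.imwrite('pics/c7.png',cv2.resize(s['image'][70:300,130:530],None,fx=2,fy=2,interpolation=cv2.INTER_CUBIC))
cv2.imwrite('pics/c8.png',cv2.resize(look('side','s6')['image'][130:240,170:310],None,fx=5,fy=5,interpolation=cv2.INTER_CUBIC))"
```

```text
(no output)
```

View pics/c7.png

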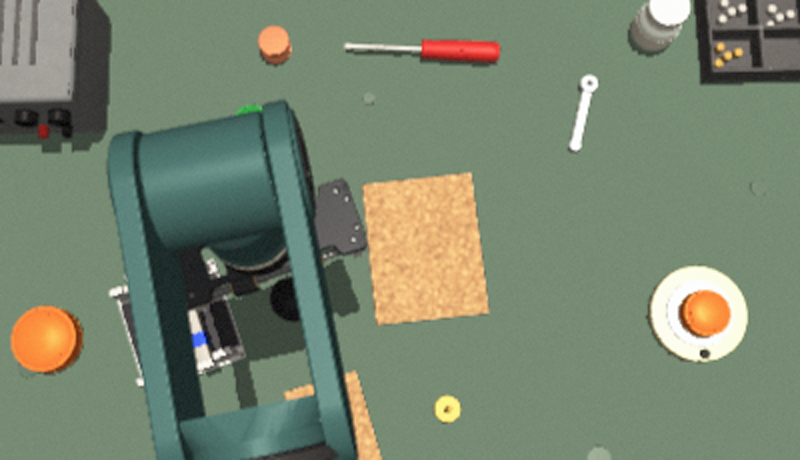

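View pics/c8.png

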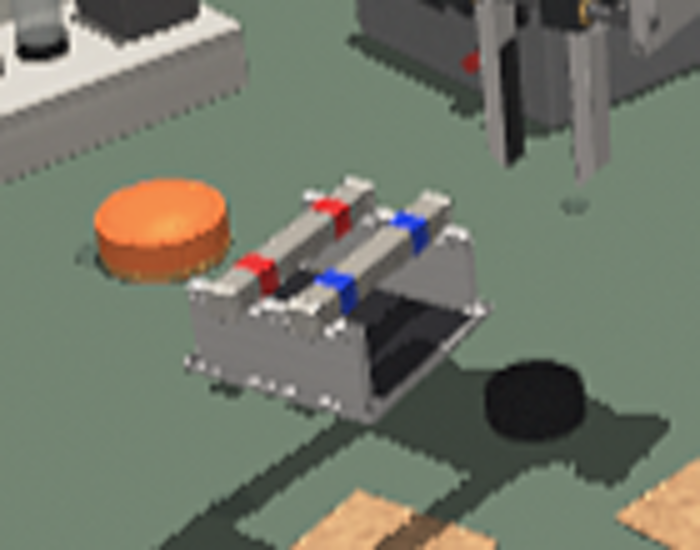

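Both resistors are seated in their own notches (red bands at crop 332,212 and 262,270, about 1 px from the start). The lens is on the pad and the gripper is clear of everything.

```bash
python3 -c "
from h import *
print(close_job())"
```

```text
the job is handed in; nothing more can be done
None
```

I handed the job in at about 56 s, and the hand-in gave no verdict: by the camera, the orange lens lies flat within 2 mm of the light pad's middle, both resistors are back in their own notches within about 3 mm, and the arm never went near the spindle, lever or green lens.

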